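# Turn the pink pooja box mouth up and close it with the lid that fits

### The job

The pink plastic box stands mouth down on the shelf: roll it over a quarter turn at a time, letting it rest on its side in between and keeping it low by the shelf rather than lifting it away, until its open mouth is up. Then find by trying which of the two look-alike lids fits, and leave that one fully home on the box and the other lying flat on the wooden board. Leave the diyas, aarti stand, incense holder, tealight and bell where they are.

Things in the scene. Friction and masses are not known exactly. Their poses are not given: they have to be found in the camera images.
- box_center (a point): Centre of the pink plastic box: outside 60 (x) by 90 (y) by 76 mm (z), flat walls 4 mm thick, one 60 x 90 face wholly open (the mouth, 52 x 82 mm inside). Its +z axis points from the mouth to the closed base: it starts mouth down with +z up and must end with +z down. Its y axis runs left-right within 20 degrees.
- lid_p_center (a point): Centre of one of two pink lids, alike from above: a flange 70 (x) by 100 mm (y), 4 mm thick; on it a bar handle 12 (x) by 44 (y), 30 mm tall; under it a plug 10 mm deep. Whole height 44 mm; this point is 22 mm above the underside and below the handle's top, 8 mm above the flange's top; z up. It starts lying on the wooden board. Seated, it is 50 mm from the box's centre.
- lid_q_center (a point): Centre of the other pink lid, same sizes outside. One lid's plug enters the mouth with 2 mm to spare all round (lower 5 mm: 4 mm); the other's is 8 mm too long in y and stays 10 mm proud. Which is which is not told: try. Lid and box y axes must be parallel; a half turn makes no difference.
- board_top (a point): Centre of the top of the fixed low wooden board, 150 mm (x) by 260 mm (y), 12 mm high, on which the lids lie side by side along y. It stands across the shelf from the box.
- diya_near: terracotta oil-lamp bowl, loose, 80 mm across, 26 mm high, with a small lip on its -x side; origin at the centre of its underside. To be left alone. Stands beside the box, on the robot's side.
- diya_mid: terracotta oil-lamp bowl, loose, 80 mm across, 26 mm high, with a small lip on its -x side; origin at the centre of its underside. To be left alone. Stands at the middle, behind the incense holder.
- diya_far: terracotta oil-lamp bowl, loose, 80 mm across, 26 mm high, with a small lip on its -x side; origin at the centre of its underside. To be left alone. Stands beside the box, on the side away from the robot.
- aarti_stand: Steel aarti stand, loose, foot 110 mm across, 135 mm tall, with a thin handle reaching 90 mm towards its +y at 115 to 130 mm height; origin at the centre of its underside. At the back of the middle. To be left alone.
- incense_holder: Flat wooden incense holder, loose, 45 (x) by 200 (y) by 24 mm high; origin at the centre of its underside. Its length lies along the middle line of the shelf, away from the robot. To be left alone.
- tealight: White battery tealight, loose, 60 mm across, 54 mm high with its flame; origin at the centre of its underside. To be left alone.
- bell: Brass hand bell, loose, 64 mm across, 85 mm high; origin at the centre of its underside. To be left alone.
- box: The same box, 150 to 310 g; origin at its centre. It stands on the left or the right of the shelf, with the free space for rolling it between it and the middle: two quarter turns over its 60 mm edges towards the middle end just short of the incense holder.
- lid_p: The lid of lid_p_center; origin at the centre of its plug's underside; about 70 g.
- lid_q: The lid of lid_q_center; origin at the centre of its plug's underside; about 70 g.
Mind the look-alikes: they are no part of the job. Leave any turquoise look-alike of the box alone. Leave any red look-alike of the lid_p alone.

How it is judged:
By the outcome, as a careful person would: the job done as asked, in the order asked, and still so for the second after the job is handed in, with the robot touching nothing.
It also fails if it takes over 72 s, if anything falls off the work surface, if the arm or the gripper's body presses on something with over 40 N, if the wrist force passes 120 N, or if a joint passes its speed limit or range.

### The arm

A 6-joint arm with a two-finger parallel gripper is mounted at the origin on the work surface. World frame = base frame: x ahead of the robot, y to its left, z up, the work surface at z = 0. Lengths are in m, angles in rad, forces in N, time in s.
With the tool pointing down it reaches from about 0.325 to 0.875 m from the base axis. Payload 4.4 kg.
Tool frame: the origin (TCP) lies on the centre line of the jaws, within the pads' length; the fingertips stand 22 mm ahead of it and the grasp point (between the pads) lies 3 mm ahead of it; z points along the fingers, y is the line along which they close (so a half turn about z gives the same grasp; the last joint's range is limited). The gripper opens to 85 mm and grips with 20 to 120 N. Pads are 22 mm wide; open, the fingers measure 114 mm over their backs; the gripper's body (76 mm by 85 mm) begins 54 mm behind the grasp point. The pads swing forward as they close: fully open they stand 13 mm farther back than shut.
Start: joints at [1.113, 0.207, 1.542, -0, 1.393, -0.15], TCP at [0.174, 0.548, 0.253] pointing down, gripper open.
Joint ranges: [-2.73, 2.73], [-0.86, 2.22], [0.23, 2.46], [-1.11, 4.25], [0.08, 2.63], [-2.82, 2.82]. Speed limits (rad/s): [2.79, 2.79, 3.14, 3.14, 3.14, 3.14].

### API

Orientations are given as a rotation vector (axis times angle).
In Python, from workcell import robot gives the robot as it stands.
- The arm moves only by the tool servo_tool, never from a script. Its argument "plan" is one flat list of numbers, 4 for each row, row after row: the shift along the tool's x, y, z in cm, then the turn about the tool's z in rad. A call has exactly 10 rows; each row shifts and turns the commanded pose from where the row before left it, along the tool's axes as they then stand; what a row does not reach is not made up. A row lasts 1/10 s, in which the tool goes at most 50 mm and 8.59 degrees, less where a joint would pass 70% of its speed; a pose out of reach is approached as far as the arm can. A call with a gripper value outside its range is refused whole. "jaw" is the closure in counts, from 0 (fully open) to 255 (shut), set as the call begins (left out, the last holds). The fingers move at their own pace and stop on an object; the grip force is fixed at half the most. Time passes only in rows, so rows that do not move let the fingers close, or fill a call up. It gives the time, the measured TCP pose, the force, the opening and the grip force at its end, in the units of the state.
- robot.sense(): the state, without advancing time (a new reading comes with each control period).
- robot.read_camera(name): name is "scene" or "side" or "wrist"; returns a dict with "image" (400x640x3 uint8, blue, green, red), "depth" (400x640 float32, m along the optical axis (not along the pixel's ray), 0 where there is no reading), "vertical_fov" (degrees; the focal length in pixels is half the picture's height over the tangent of half this angle, whatever the lens; pixels are square), "cx", "cy" (the principal point, pixels), "k1" (the pictures are not rectified: a ray, as slopes to the right and down, at radius r is drawn at 1 + k1 r^2 times it, then the intrinsics apply), "cam_to_world" (4x4, takes a point from camera to world coordinates); the wrist camera has in their place "T_tool_cam" (4x4, takes a point from camera to tool coordinates, whose origin is the TCP and whose axes are the flange's). Camera axes: x right, y up, looking along -z (the intrinsics and any distortion apply to the point x, -y, -z); pixel columns grow to the right and rows downward; lengths in m; the calibration is good to about 2 mm. A picture is of the moment at which its call begins: read the wrist's pose just before it.
- robot.hand_in(): hands the job in; it is judged then, once.
The state is a dict: "t": time; "joint_pos": joint angles; "qd": joint speeds; "joint_torque": joint torques, N m; "position": TCP position; "eef_rot": TCP orientation; "wrist_force": force on the tool from outside, world axes, zero at the start; "moment": the same for the moment, N m; "width": finger opening in m; "grip_force": force on a finger pad.
Only numpy, scipy, OpenCV 4.12 (cv2) and the standard library are available. Lean on these libraries where they do the work, as an engineer would, in place of code of your own. Each camera call takes 0.05 s, during which the arm holds its last target. There are 200 camera calls.

## Working session

There is one attempt and no reset: what is moved stays moved. The work goes in short steps, Python scripts to look and compute and a tool call to move; the robot and the scene stay as the last step left them, time stands still between calls to the robot, and variables do not carry over. Pictures are saved under pics/ and viewed, at most 10 in all, crops included, and the job is handed in when it is done.

Besides the shell and the picture viewer there is one more tool, called after "Request:" as name(argument=value, ...) on one line, values as JSON. servo_tool: Moves the arm, as the interface text tells. Its arguments: {"type":"object","properties":{"plan":{"type":"array"},"jaw":{"type":"number"}},"required":["plan"]}

```bash
ls; mkdir -p pics; cat > h.py <<'E'
import numpy as np, cv2
from workcell import robot
def cam(n):
    s=robot.sense(); c=robot.read_camera(n); 
    if n=='wrist':
        T=np.eye(4);T[:3,:3]=cv2.Rodrigues(np.array(s['eef_rot'],float))[0];T[:3,3]=s['position']
        c['cam_to_world']=T@np.array(c['T_tool_cam'])
    return c
def K(c):
    f=200/np.tan(np.radians(c['vertical_fov'])/2)
    return np.array([[f,0,c['cx']],[0,f,c['cy']],[0,0,1]]),np.array([c['k1'],0,0,0,0.])
def rays(c,px):
    k,d=K(c);k1=d[0]
    p=(np.asarray(px,float).reshape(-1,2)-k[:2,2])/k[0,0]
    q=p.copy()
    for _ in range(20): q=p/(1+k1*(q**2).sum(1,keepdims=True))
    T=np.array(c['cam_to_world'])
    return T[:3,3],np.c_[q[:,0],-q[:,1],-np.ones(len(q))]@T[:3,:3].T
def onplane(c,px,z):
    o,r=rays(c,px);return o+r*((z-o[2])/r[:,2])[:,None]
def cloud(c,mask):
    v,u=np.nonzero(mask&(c['depth']>0));o,r=rays(c,np.c_[u,v])
    return o+r*c['depth'][v,u][:,None],np.c_[u,v]
def pink(c):
    h=cv2.cvtColor(c['image'],cv2.COLOR_BGR2HSV).astype(int)
    return (h[...,0]>145)&(h[...,0]<176)&(h[...,1]>60)&(h[...,2]>80)
E
python3 - <<'E'
from h import *
print(robot.sense())
for n in('scene','side'):
    c=cam(n);cv2.imwrite(f'pics/{n}0.png',c['image']);print(n,c['vertical_fov'],c['k1'],np.round(c['cam_to_world'],3).tolist())
E
```

```text
pics
{'t': 0.0, 'joint_pos': array([ 1.11354889e+00,  2.07423663e-01,  1.54296858e+00,  3.61182921e-06,
        1.39347488e+00, -1.50489523e-01]), 'qd': array([ 1.16972740e-03,  8.30456849e-05, -8.03779062e-04,  2.63347926e-04,
        3.12236992e-03,  3.83582448e-04]), 'joint_torque': array([ 3.90947216e-04, -3.83014333e+01, -2.91603988e+01, -2.09214500e-04,
        1.00242096e-02,  1.38325498e-05]), 'position': array([0.17332174, 0.54751661, 0.25211667]), 'eef_rot': array([-0.47986337, -3.104034  ,  0.00340663]), 'wrist_force': array([ 0.1956376 , -0.22875247, -0.32577873]), 'moment': array([ 0.00214939, -0.01944304, -0.02987843]), 'grip_force': 0.0, 'width': 0.08511602405353062}
scene 50.033048456377834 -0.06335296990295988 [[0.477, -0.603, 0.639, 1.428], [0.879, 0.318, -0.356, -0.47], [0.012, 0.732, 0.682, 0.966], [0.0, 0.0, 0.0, 1.0]]
side 54.73964669365529 -0.08618541978630931 [[0.911, 0.306, -0.277, 0.283], [-0.413, 0.689, -0.595, -0.586], [0.009, 0.657, 0.754, 0.82], [0.0, 0.0, 0.0, 1.0]]
```

```bash
sleep 1
```

```text
(no output)
```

View pics/scene0.png

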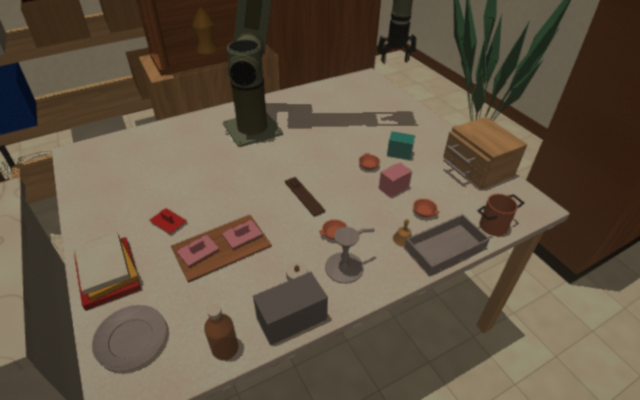

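View pics/side0.png

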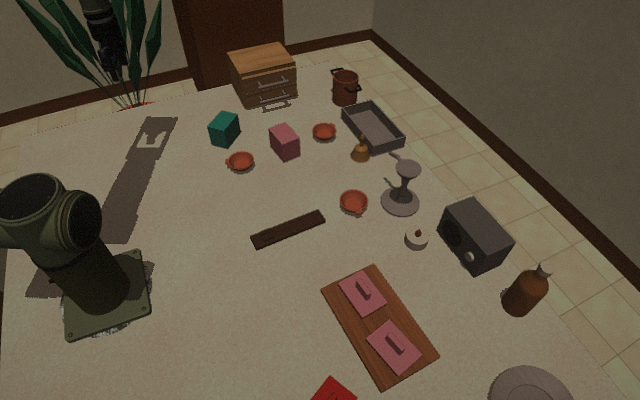

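The box is at scene px (395,180), with the near diya at (369,161), the far diya at (425,208) and the turquoise decoy at (401,145). The pink lids are at (198,250) and (243,235) on the board. The red decoy lid is at (168,220), and the incense holder runs from (290,180) to (322,213).

```bash
cat > m.py <<'E'
from h import *
def rect(P): # xy centre, size, angle of long axis from +y
    (cx,cy),(w,h),a=cv2.minAreaRect((P[:,:2]*1000).astype(np.float32))
    if w>h: w,h,a=h,w,a+90
    a=(a+90)%180-90   # long axis h is along angle a+90
    return [round(v,1) for v in (cx,cy,w,h,a,np.median(P[:,2])*1000)]
def comps(c,m,amin=60):
    n,l,s,ce=cv2.connectedComponentsWithStats(cv2.morphologyEx(m.astype(np.uint8),cv2.MORPH_OPEN,np.ones((2,2))))
    return [(l==i) for i in range(1,n) if s[i,4]>=amin]
E
python3 - <<'E'
from m import *
for n in('scene','side'):
    c=cam(n)
    for m in comps(c,pink(c),150):
        P,uv=cloud(c,m); zt=np.percentile(P[:,2],90)
        print(n,'pix',uv.mean(0).round(),len(P),'z pct',np.percentile(P[:,2],[2,10,50,90,98]).round(3))
        for lo,hi in((.016,.034),(.046,.062),(.068,.084)):
            Q=P[(P[:,2]>lo)&(P[:,2]<hi)]
            if len(Q)>25: print('   ',lo,len(Q),rect(Q))
    # other things: any points higher than 12 mm, by region
    P,uv=cloud(c,np.ones((400,640),bool)); k=(P[:,2]>.014)&(P[:,2]<.2)&(P[:,0]>.15)&(P[:,0]<.95)&(abs(P[:,1])<.7)
    im=np.zeros((400,640),bool); im[uv[k,1],uv[k,0]]=1
    for m in comps(c,im,80):
        Q,u=cloud(c,m); print('obj',u.mean(0).round(),len(Q),'x',np.percentile(Q[:,0],[1,99]).round(3),'y',np.percentile(Q[:,1],[1,99]).round(3),'ztop',np.percentile(Q[:,2],98).round(3),rect(Q)[2:5])
E
```

```text
obj [481. 153.] 3476 x [0.531 0.723] y [0.51  0.702] ztop 0.142 [202.9, 204.4, 1.6]
obj [402. 145.] 535 x [0.377 0.47 ] y [0.383 0.538] ztop 0.077 [88.9, 180.1, 44.4]
obj [371. 159.] 85 x [0.391 0.454] y [0.264 0.338] ztop 0.026 [47.5, 72.8, -47.5]
obj [396. 179.] 719 x [0.546 0.608] y [0.246 0.384] ztop 0.077 [60.3, 168.1, 6.9]
obj [500. 213.] 1162 x [0.829 0.916] y [0.391 0.623] ztop 0.098 [107.3, 260.6, 17.8]
obj [430. 210.] 131 x [0.691 0.759] y [0.273 0.368] ztop 0.026 [59.4, 99.7, 25.9]
obj [167. 218.] 106 x [0.362 0.406] y [-0.45  -0.418] ztop 0.045 [30.1, 50.8, -51.1]
obj [442. 242.] 1442 x [0.774 0.932] y [0.158 0.381] ztop 0.052 [205.6, 266.0, 0.5]
obj [345. 239.] 759 x [0.63  0.822] y [-0.065  0.097] ztop 0.136 [154.1, 202.7, 50.2]
obj [243. 235.] 578 x [0.524 0.588] y [-0.299 -0.199] ztop 0.054 [68.4, 105.3, 6.3]
obj [107. 269.] 3243 x [0.421 0.601] y [-0.695 -0.563] ztop 0.068 [139.7, 240.8, -89.4]
obj [198. 251.] 654 x [0.521 0.593] y [-0.437 -0.334] ztop 0.056 [69.6, 106.8, 13.8]
obj [292. 304.] 3652 x [0.743 0.916] y [-0.32  -0.143] ztop 0.103 [185.3, 198.7, 0.0]
obj 
[... 910 characters left out ...]
05.7, 214.2, -40.7]
obj [355. 201.] 278 x [0.626 0.713] y [-0.042  0.04 ] ztop 0.028 [74.7, 85.0, -44.6]
obj [476. 235.] 3536 x [0.816 0.926] y [-0.321 -0.166] ztop 0.101 [211.6, 977.7, -65.2]
obj [418. 237.] 422 x [0.724 0.793] y [-0.199 -0.146] ztop 0.044 [56.7, 75.0, 72.7]
obj [268. 235.] 132 x [0.393 0.424] y [-0.021  0.007] ztop 0.026 [31.8, 32.6, 2.8]
obj [529. 289.] 1591 x [0.835 1.663] y [-0.453 -0.235] ztop 0.169 [69.2, 934.3, -77.2]
obj [363. 294.] 1208 x [0.514 0.587] y [-0.302 -0.206] ztop 0.056 [78.2, 96.4, 6.6]
obj [395. 348.] 1579 x [0.511 0.591] y [-0.442 -0.341] ztop 0.056 [77.2, 99.2, 13.4]
obj [529. 379.] 546 x [0.679 0.833] y [-0.64  -0.535] ztop 0.021 [66.7, 183.0, 62.3]
```

```bash
python3 - <<'E'
from m import *
for n,pts in(('scene',((395,175),(198,254),(168,225),(372,160))),('side',((283,135),(375,350),(330,390),(240,160)))):
    c=cam(n);h=cv2.cvtColor(c['image'],cv2.COLOR_BGR2HSV)
    print([h[v,u].tolist() for u,v in pts])
    P,uv=cloud(c,np.ones((400,640),bool))
    H=h[uv[:,1],uv[:,0]].astype(int); pk=((H[:,0]>165)|(H[:,0]<5))&(H[:,1]>60)
    A=lambda x0,x1,y0,y1,z0,z1,m:P[(P[:,0]>x0)&(P[:,0]<x1)&(P[:,1]>y0)&(P[:,1]<y1)&(P[:,2]>z0)&(P[:,2]<z1)&m]
    one=np.ones(len(P),bool)
    Q=A(.5,.68,.2,.4,.070,.084,pk);print(n,'box top',len(Q),rect(Q))
    for y0,y1 in((-.32,-.18),(-.46,-.32)):
        Q=A(.48,.63,y0,y1,.020,.033,pk);print('flange',len(Q),rect(Q))
        Q=A(.48,.63,y0,y1,.048,.065,pk);print('handle',len(Q),rect(Q))
    Q=A(.3,.62,-.06,.06,.016,.03,one);print('incense',len(Q),rect(Q))
    Q=A(.42,.7,-.5,-.15,.006,.017,one);print('board',len(Q),rect(Q))
E
```

```text
[[1, 101, 149], [1, 101, 149], [1, 201, 133], [8, 164, 131]]
scene box top 308 [574.2, 292.9, 61.6, 92.7, 7.9, np.float64(73.8)]
flange 444 [551.2, -251.4, 72.6, 100.4, 6.2, np.float64(24.4)]
handle 57 [553.6, -251.0, 16.5, 43.5, 10.0, np.float64(52.5)]
flange 499 [552.2, -387.3, 73.8, 99.4, 11.6, np.float64(25.8)]
handle 76 [552.1, -386.1, 17.1, 45.0, 13.3, np.float64(55.1)]
incense 61 [474.8, 2.5, 31.6, 165.3, -84.1, np.float64(21.0)]
board 2173 [522.3, -321.1, 218.2, 260.4, 3.3, np.float64(11.2)]
[[0, 113, 135], [5, 137, 52], [2, 207, 118], [7, 174, 132]]
side box top 392 [568.5, 291.6, 59.0, 95.8, 7.5, np.float64(74.3)]
flange 1027 [548.5, -251.5, 70.6, 99.1, 6.5, np.float64(24.8)]
handle 113 [548.4, -251.9, 13.1, 43.6, 5.0, np.float64(54.2)]
flange 1347 [550.1, -388.6, 70.3, 99.9, 13.4, np.float64(24.9)]
handle 142 [550.2, -389.1, 13.1, 43.6, 11.0, np.float64(54.5)]
incense 128 [406.8, -5.2, 29.6, 31.0, 3.7, np.float64(23.2)]
board 4897 [520.5, -322.6, 213.7, 261.1, 3.3, np.float64(10.9)]
```

Request:
servo_tool(plan=[0,0,0,0.141,0,0,0,0.141,0,0,0,0.141,0,0,0,0.141,0,0,0,0.141,0,0,0,0.141,0,0,0,0.141,0,0,0,0.141,-2.7,3.6,0,0,-2.7,3.6,0,0], jaw=0)

```text
t: 1.3
position: [0.2521, 0.5044, 0.2533]
eef_rot: [2.061, 2.371, 0.0]
wrist_force: [0.7, -0.2, 0.2]
width: 0.0853
grip_force: 0.0
```

Request:
servo_tool(plan=[-2.7,3.6,0,0,-2.7,3.6,0,0,-2.7,3.6,0,0,-2.7,3.6,0,0,-2.7,3.6,0,0,-2.7,3.6,0,0,-2.7,3.6,0,0,-2.7,3.6,0,0,0,0,2.0,0,0,0,2.0,0])

```text
t: 2.3
position: [0.5691, 0.3282, 0.2134]
eef_rot: [2.068, 2.363, 0.003]
wrist_force: [0.1, -0.1, 0.3]
width: 0.0856
grip_force: 0.0
```

```bash
cat >> m.py <<'E'
def yaw(): # world angle of tool y, deg
    R=cv2.Rodrigues(np.array(robot.sense()['eef_rot'],float))[0];return np.degrees(np.arctan2(R[1,1],R[0,1]))
def tolocal(p): # world point -> shift in tool axes, cm
    s=robot.sense();R=cv2.Rodrigues(np.array(s['eef_rot'],float))[0];return (R.T@(np.array(p)-s['position'])*100).round(2)
def look(n,x0,x1,y0,y1,z0,z1):
    c=cam(n);P,uv=cloud(c,np.ones((400,640),bool));h=cv2.cvtColor(c['image'],cv2.COLOR_BGR2HSV)
    H=h[uv[:,1],uv[:,0]].astype(int);pk=((H[:,0]>165)|(H[:,0]<6))&(H[:,1]>60)&(H[:,1]<160)
    k=(P[:,0]>x0)&(P[:,0]<x1)&(P[:,1]>y0)&(P[:,1]<y1)&(P[:,2]>z0)&(P[:,2]<z1)&pk
    return c,P[k]
E
python3 - <<'E'
from m import *
s=robot.sense();print(s['t'],s['position'],yaw(),s['joint_pos'].round(2))
c,Q=look('wrist',.5,.68,.2,.4,.066,.09);cv2.imwrite('pics/w1.png',c['image'])
print(len(Q),rect(Q) if len(Q)>20 else '')
E
```

```text
2.3 [0.56912065 0.32821538 0.21338474] 7.616442350700133 [0.39 0.41 1.37 0.   1.37 0.26]
5247 [569.3, 293.9, 59.2, 89.2, 7.6, np.float64(76.9)]
```

View pics/w1.png

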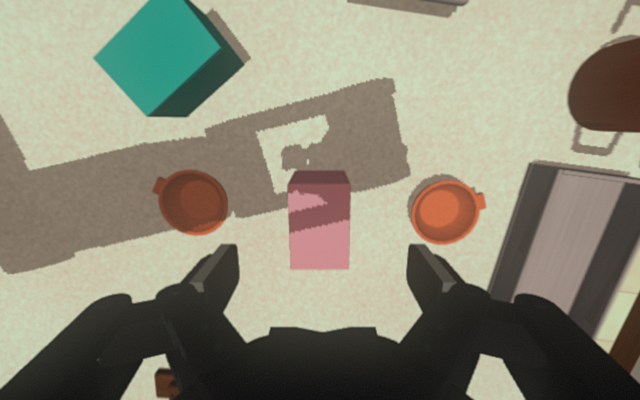

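The wrist view shows the box centred between the fingers, at px (319,220). Both diyas, at (193,200) and (447,210), are lower than the fingertips will go. Descending on the +y top corner.

Request:
servo_tool(plan=[0,-0.15,2.7,0,0,-0.15,2.7,0,0,0,2.7,0,0,0,2.7,0,0,0,2.2,0,0,0,0.5,0,0,0,0,0,0,0,0,0,0,0,0,0,0,0,0,0], jaw=60)

```text
t: 3.35
position: [0.5648, 0.3295, 0.0799]
eef_rot: [2.064, 2.367, 0.004]
wrist_force: [-0.4, 0.0, -0.5]
width: 0.0652
grip_force: 0.0
```

```bash
python3 - <<'E'
from m import *
s=robot.sense();print(s['t'],s['position'],s['width'],s['grip_force'])
c=cam('wrist');P,uv=cloud(c,np.ones((400,640),bool));cv2.imwrite('pics/w2.png',c['image'])
# fingertip height: low points of dark things near the pads
R=cv2.Rodrigues(np.array(s['eef_rot'],float))[0];L=(P-s['position'])@R
k=(abs(L[:,1])>.028)&(abs(L[:,1])<.06)&(abs(L[:,0])<.02)&(L[:,2]<.035)&(L[:,2]>-.05)
print(k.sum(),np.percentile(L[k,2],[50,90,99])*1000,np.percentile(L[k,0],[1,99])*1000)
E
```

```text
3.35 [0.56483992 0.3295016  0.07989243] 0.06521536081659106 0.0
14745 [-38.05518802  -0.42006823  12.65076877] [-12.8021902   12.72597611]
```

View pics/w2.png

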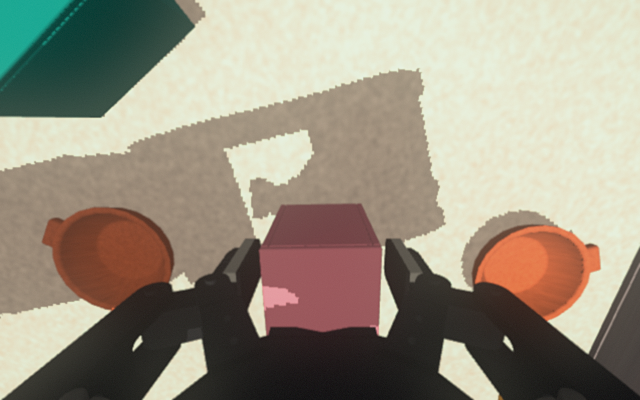

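Both pads straddle the box's +y top end (box px 262–380), clear of the diyas. Closing lightly to learn how the grip force responds.

Request:
servo_tool(plan=[0,0,0.2,0,0,0,0,0,0,0,0,0,0,0,0,0,0,0,0,0,0,0,0,0,0,0,0,0,0,0,0,0,0,0,0,0,0,0,0,0], jaw=78)

```text
t: 4.4
position: [0.5647, 0.3294, 0.0785]
eef_rot: [2.064, 2.367, 0.003]
wrist_force: [-1.9, -2.3, 6.5]
width: 0.0595
grip_force: 18.0
```

Request:
servo_tool(plan=[-0.6,0,-0.6,0,-0.6,0,-0.6,0,-0.7,0,-0.5,0,-0.7,0,-0.5,0,-0.75,0,-0.4,0,-0.75,0,-0.35,0,0,0,0,0,0,0,0,0,0,0,0,0,0,0,0,0], jaw=78)

```text
t: 5.4
position: [0.5692, 0.2887, 0.1054]
eef_rot: [-2.065, -2.367, 0.001]
wrist_force: [-0.3, 0.6, -1.7]
width: 0.0596
grip_force: 18.1
```

```bash
python3 - <<'E'
from m import *
s=robot.sense();print(s['t'],s['position'],s['width'],s['grip_force'])
a=cam('scene')['image'][110:250,310:480];b=cam('side')['image'][70:200,200:370]
cv2.imwrite('pics/r1.png',np.hstack([cv2.resize(a,(400,330),interpolation=2),cv2.resize(b,(400,330),interpolation=2)]))
E
```

```text
5.4 [0.56923556 0.28868536 0.10542299] 0.05959869500677584 18.11656527221203
```

View pics/r1.png

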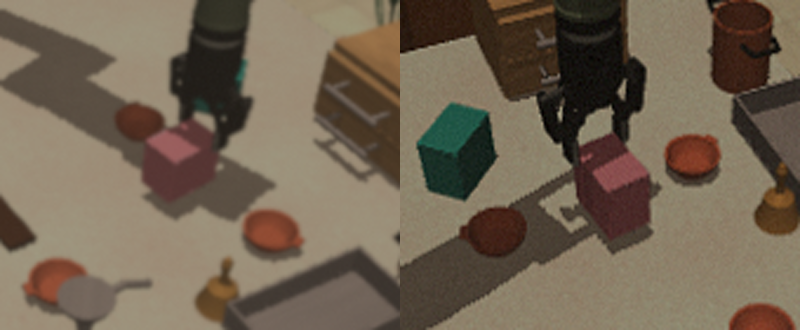

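The pictures don't clearly show how far the box has tilted, so I'll check with depth.

```bash
cat >> m.py <<'E'
def boxprof(n='side',c0=(.5693,.2939),a=7.6,lim=(-.28,.12)):
    c,Q=look(n,.48,.68,-.02,.42,.006,.14); t=np.radians(a)
    d=Q[:,:2]-np.array(c0); y=d@[-np.sin(t),np.cos(t)]; x=d@[np.cos(t),np.sin(t)]
    k=(abs(x)<.045)&(y>lim[0])&(y<lim[1]);x,y,z=x[k],y[k],Q[k,2]
    h=cv2.convexHull((np.c_[y,z]*1000).astype(np.float32))
    return cv2.approxPolyDP(h,5,True)[:,0].round().tolist(),(np.percentile(x,[1,99])*1000).round(),len(x)
E
python3 - <<'E'
from m import *
for n in('side','scene','wrist'): print(n,*boxprof(n))
E
```

```text
side [[-7.0, 131.0], [-16.0, 134.0], [-90.0, 103.0], [-85.0, 27.0], [-6.0, 30.0], [4.0, 98.0]] [-33.  27.] 935
scene [[1.0, 101.0], [-18.0, 108.0], [-88.0, 103.0], [-86.0, 29.0], [-1.0, 33.0]] [-27.  34.] 775
wrist [[-6.0, 127.0], [-47.0, 103.0], [3.0, 29.0], [2.0, 123.0]] [-31.  27.] 14145
```

The box stayed level: its underside is at 27 mm and it has shifted 41 mm. The grip was too stiff to let it pivot. I'll move it back, lower it, and loosen the jaws one or two counts so it can swing.

Request:
servo_tool(plan=[0.8,0,0.2,0,0.8,0,0.2,0,0.8,0,0.3,0,0.8,0,0.3,0,0.8,0,0.3,0,0,0,0,0,0,0,0,0,0,0,0,0,0,0,0,0,0,0,0,0], jaw=78)

```text
t: 6.65
position: [0.5644, 0.3278, 0.093]
eef_rot: [2.066, 2.367, 0.0]
wrist_force: [-0.6, 0.3, -1.8]
width: 0.0597
grip_force: 18.2
```

Request:
servo_tool(plan=[0,0,0,0,0,0,0,0,0,0,0,0,0,0,0,0,0,0,0,0,0,0,0,0,0,0,0,0,0,0,0,0,0,0,0,0,0,0,0,0], jaw=76.5)

```text
t: 7.65
position: [0.5641, 0.3281, 0.0928]
eef_rot: [-2.065, -2.367, 0.0]
wrist_force: [-0.2, -0.3, -1.3]
width: 0.0596
grip_force: 8.9
```

```bash
python3 - <<'E'
from m import *
for n in('side','scene'): print(n,*boxprof(n))
E
```

```text
side [[-271.0, 23.0], [30.0, 16.0], [41.0, 40.0], [42.0, 87.0], [21.0, 134.0]] [-33.  28.] 886
scene [[38.0, 23.0], [38.0, 90.0], [12.0, 96.0], [-49.0, 89.0], [-47.0, 17.0]] [-28.  34.] 750
```

Request:
servo_tool(plan=[0,0,0,0,0,0,0,0,0,0,0,0,0,0,0,0,0,0,0,0,0,0,0,0,0,0,0,0,0,0,0,0,0,0,0,0,0,0,0,0], jaw=75.7)

```text
t: 8.75
position: [0.5642, 0.3281, 0.0929]
eef_rot: [2.065, 2.367, 0.001]
wrist_force: [0.1, -0.7, 1.6]
width: 0.0599
grip_force: 0.5
```

```bash
python3 - <<'E'
from m import *
for n in('scene',): print(n,*boxprof(n))
print(robot.sense()['wrist_force'])
E
```

```text
scene [[50.0, 74.0], [-37.0, 76.0], [-37.0, 6.0], [42.0, 6.0]] [-28.  34.] 711
[0.68459344 0.44830822 0.54605457]
```

The box dropped back flat onto the shelf about 14 mm. I'll re-measure it and take just the extreme top corner, so the small contact patch acts as a hinge.

Request:
servo_tool(plan=[0,0,-1,0,0,0,-2,0,0,0,-3,0,0,0,0,0,0,0,0,0,0,0,0,0,0,0,0,0,0,0,0,0,0,0,0,0,0,0,0,0], jaw=60)

```text
t: 9.8
position: [0.5639, 0.328, 0.1523]
eef_rot: [-2.065, -2.367, 0.001]
wrist_force: [0.1, -0.3, 0.6]
width: 0.0654
grip_force: 0.0
```

```bash
python3 - <<'E'
from m import *
for n in('wrist','side'):
    c,Q=look(n,.48,.68,.2,.4,.066,.085);print(len(Q),rect(Q))
    if n=='wrist': r=rect(Q)
t=np.radians(r[4]);yb=np.array([-np.sin(t),np.cos(t)])
p=np.array(r[:2])/1000+yb*.050
print(robot.sense()['position'],yaw(),tolocal([*p,.080]))
E
```

```text
8596 [566.2, 301.0, 59.8, 90.9, 7.7, np.float64(77.0)]
418 [566.1, 297.9, 61.0, 95.3, 6.4, np.float64(74.1)]
[0.56404811 0.32803786 0.15257395] 7.793809650826338 [ 2.29 -0.14  7.26]
```

Request:
servo_tool(plan=[1.2,-0.1,1,0,1.1,0,1,0,0,0,1.5,0,0,0,1.5,0,0,0,1.0,0,0,0,0.6,0,0,0,0,0,0,0,0,0,0,0,0,0,0,0,0,0], jaw=60)

```text
t: 10.9
position: [0.5607, 0.3509, 0.0878]
eef_rot: [2.065, 2.366, 0.003]
wrist_force: [-0.0, -0.6, -0.7]
width: 0.0654
grip_force: 0.0
```

Request:
servo_tool(plan=[0,0,0,0,0,0,0,0,0,0,0,0,0,0,0,0,0,0,0,0,0,0,-0.5,0,0,0,-0.5,0,0,0,-0.5,0,0,0,0,0,0,0,0,0], jaw=76.5)

```text
t: 11.9
position: [0.56, 0.3512, 0.1021]
eef_rot: [-2.065, -2.367, -0.001]
wrist_force: [0.2, 1.0, 0.4]
width: 0.0598
grip_force: 2.5
```

```bash
python3 - <<'E'
from m import *
for n in('scene','side'): print(n,*boxprof(n))
E
```

```text
scene [[58.0, 22.0], [49.0, 92.0], [-37.0, 76.0], [-25.0, 8.0]] [-29.  33.] 744
side [[-24.0, 7.0], [61.0, 23.0], [55.0, 112.0], [45.0, 136.0], [-40.0, 75.0]] [-34.  26.] 850
```

The hinge works: the box is tilted about 10° with its −y edge on the shelf. Now following the arc about that edge.

Request:
servo_tool(plan=[-0.65,0,-0.45,0,-0.65,0,-0.45,0,-0.7,0,-0.37,0,-0.7,0,-0.37,0,-0.75,0,-0.27,0,-0.75,0,-0.27,0,-0.7,0,-0.15,0,-0.7,0,-0.15,0,0,0,0,0,0,0,0,0], jaw=76.7)

```text
t: 13.0
position: [0.5678, 0.295, 0.1267]
eef_rot: [-2.066, -2.367, -0.0]
wrist_force: [-0.3, 0.6, 1.7]
width: 0.0596
grip_force: 3.7
```

```bash
python3 - <<'E'
from m import *
for n in('scene','side'): print(n,*boxprof(n))
E
```

```text
scene [[32.0, 56.0], [29.0, 70.0], [-9.0, 115.0], [-75.0, 61.0], [-24.0, 8.0]] [-30.  33.] 680
side [[36.0, 61.0], [8.0, 122.0], [-5.0, 135.0], [-74.0, 59.0], [-23.0, 7.0], [6.0, 25.0]] [-34.  27.] 803
```

Tilted about 40° with the pivot holding at −24 mm. Continuing over to the side.

Request:
servo_tool(plan=[-0.9,0,-0.08,0,-0.8,0,0,0,-0.9,0,0.05,0,-0.9,0,0.12,0,-0.9,0,0.2,0,-0.9,0,0.28,0,-0.9,0,0.38,0,-0.85,0,0.45,0,-0.85,0,0.55,0,-0.85,0,0.6,0], jaw=76.7)

```text
t: 14.1
position: [0.5793, 0.2076, 0.1004]
eef_rot: [-2.065, -2.367, 0.001]
wrist_force: [-4.8, -0.2, 10.0]
width: 0.0599
grip_force: 7.8
```

```bash
python3 - <<'E'
from m import *
for n in('scene','side'): print(n,*boxprof(n))
E
```

```text
scene [[-99.0, 139.0], [-100.0, 6.0], [-34.0, 9.0], [-27.0, 87.0], [-77.0, 134.0]] [-29.  33.] 619
side [[-22.0, 9.0], [-33.0, 86.0], [-83.0, 131.0], [-101.0, 136.0], [-101.0, 6.0]] [-33.  27.] 713
```

The box rests on its side (y −101..−25 mm, top 90 mm). Releasing, raising and measuring.

Request:
servo_tool(plan=[0,0,-0.2,0,0,0,-1,0,0,0,-2,0,0,0,-3,0,2.2,0,0,0,2.2,0,0,0,2.2,0,0,0,0,0,0,0,0,0,0,0,0,0,0,0], jaw=58)

```text
t: 15.2
position: [0.5706, 0.2735, 0.1633]
eef_rot: [2.065, 2.367, -0.0]
wrist_force: [0.2, -0.4, -0.7]
width: 0.066
grip_force: 0.0
```

```bash
python3 - <<'E'
from m import *
for n in('wrist','side'):
    c,Q=look(n,.48,.68,.12,.35,.082,.1);print(len(Q),rect(Q))
    if n=='wrist':
        cv2.imwrite('pics/w3.png',c['image']);t=np.radians(7.6);d=Q[:,:2]-[.5693,.2939]
        yf=d@[-np.sin(t),np.cos(t)];xf=d@[np.cos(t),np.sin(t)];print(np.percentile(yf,[.5,99.5]),np.percentile(xf,[.5,99.5]))
s=robot.sense();d=s['position'][:2]-[.5693,.2939];print(s['position'],d@[-np.sin(t),np.cos(t)],d@[np.cos(t),np.sin(t)],yaw())
E
```

```text
6973 [574.3, 233.1, 59.7, 76.5, 7.7, np.float64(90.9)]
[-0.09816879 -0.02317436] [-0.0323463   0.02616665]
385 [574.1, 231.6, 61.8, 78.1, 8.6, np.float64(88.2)]
[0.57068689 0.27313405 0.16313927] -0.02076696136437579 -0.0013717220541773969 7.7388051756651794
```

Request:
servo_tool(plan=[0.3,-0.15,1,0,0,0,1,0,0,0,1.5,0,0,0,1.5,0,0,0,0.7,0,0,0,0.5,0,0,0,0,0,0,0,0,0,0,0,0,0,0,0,0,0], jaw=60)

```text
t: 16.3
position: [0.5691, 0.2769, 0.1019]
eef_rot: [2.065, 2.367, 0.002]
wrist_force: [-0.1, 0.7, -0.5]
width: 0.0652
grip_force: 0.0
```

Request:
servo_tool(plan=[0,0,0,0,0,0,0,0,0,0,0,0,0,0,0,0,0,0,0,0,-0.8,0,-0.55,0,-0.8,0,-0.55,0,-0.4,0,-0.2,0,0,0,0,0,0,0,0,0], jaw=76.7)

```text
t: 17.3
position: [0.5712, 0.2567, 0.1141]
eef_rot: [-2.066, -2.366, -0.0]
wrist_force: [-1.0, 1.8, 1.0]
width: 0.0599
grip_force: 3.0
```

```bash
python3 - <<'E'
from m import *
for n in('scene','side'): print(n,*boxprof(n))
E
```

```text
scene [[-33.0, 19.0], [-46.0, 103.0], [-118.0, 90.0], [-100.0, 6.0]] [-30.  31.] 760
side [[-31.0, 134.0], [-120.0, 91.0], [-103.0, 6.0], [-36.0, 17.0]] [-35.  26.] 899
```

Request:
servo_tool(plan=[-0.8,0,-0.36,0,-0.8,0,-0.36,0,-0.94,0,-0.26,0,-0.94,0,-0.26,0,-0.97,0,-0.09,0,-0.97,0,-0.09,0,-0.97,0,0.09,0,-0.97,0,0.09,0,-0.94,0,0.26,0,-0.94,0,0.26,0], jaw=76.7)

```text
t: 18.4
position: [0.5842, 0.1644, 0.1213]
eef_rot: [2.065, 2.367, 0.0]
wrist_force: [0.0, -1.1, 0.5]
width: 0.0593
grip_force: 4.0
```

```bash
python3 - <<'E'
from m import *
for n in('scene','side'): print(n,*boxprof(n))
E
```

```text
scene [[-63.0, 61.0], [-123.0, 129.0], [-142.0, 127.0], [-176.0, 45.0], [-103.0, 7.0]] [-30.  38.] 726
side [[-64.0, 61.0], [-139.0, 135.0], [-180.0, 50.0], [-100.0, 7.0]] [-34.  26.] 851
```

Request:
servo_tool(plan=[-0.9,0,0.4,0,-0.9,0,0.4,0,-0.8,0,0.55,0,-0.8,0,0.55,0,-0.7,0,0.7,0,-0.7,0,0.7,0,0,0,0,0,0,0,0,0,0,0,0,0,0,0,0,0], jaw=76.7)

```text
t: 19.5
position: [0.5895, 0.1181, 0.0875]
eef_rot: [-2.064, -2.367, 0.002]
wrist_force: [0.2, -0.1, -2.0]
width: 0.0594
grip_force: 6.7
```

```bash
python3 - <<'E'
from m import *
for n in('scene','side'): print(n,*boxprof(n))
E
```

```text
scene [[-102.0, 6.0], [-100.0, 72.0], [-194.0, 132.0], [-189.0, 6.0]] [-32.  32.] 614
side [[-100.0, 8.0], [-102.0, 68.0], [-171.0, 137.0], [-178.0, 136.0], [-190.0, 117.0], [-192.0, 10.0]] [-34.  25.] 664
```

Request:
servo_tool(plan=[0,0,0,0,0,0,0,0,0,0,-1,0,0,0,-2,0,0,0,-3,0,0,0,-3,0,0,0,-3,0,0,0,-1,0,1,0,0,0,1,0,0,0], jaw=50)

```text
t: 20.6
position: [0.5869, 0.1382, 0.2173]
eef_rot: [-2.065, -2.366, 0.001]
wrist_force: [0.5, -0.3, 0.3]
width: 0.0685
grip_force: 0.0
```

```bash
python3 - <<'E'
from m import *
for n in('wrist','side','scene'):
    c,Q=look(n,.48,.68,.05,.28,.068,.085);print(n,len(Q),rect(Q))
    if n=='wrist':cv2.imwrite('pics/w4.png',c['image'])
print(robot.sense()['position'],yaw())
E
```

```text
wrist 1448 [584.2, 150.1, 59.7, 89.1, 7.9, np.float64(76.7)]
side 176 [583.9, 148.4, 61.7, 92.6, 10.3, np.float64(73.1)]
scene 135 [588.4, 148.2, 63.1, 93.5, 6.8, np.float64(72.4)]
[0.58611483 0.13851939 0.2159143 ] 7.88607098468369
```

View pics/w4.png

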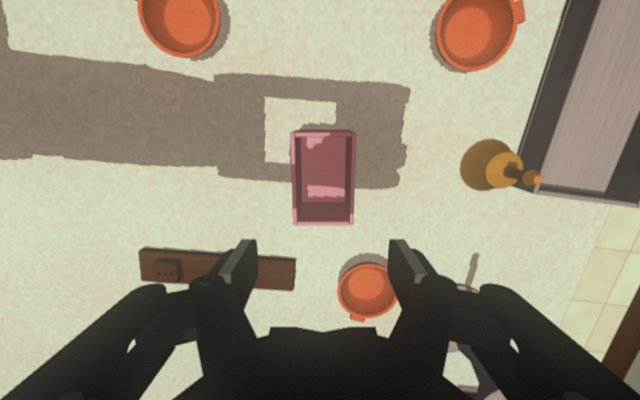

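The wrist picture shows the box mouth up at px (323,178), with the near and far diyas, bell and incense holder in place. Moving over the nearer lid.

Request:
servo_tool(plan=[-3.8,-0.9,0,0,-3.8,-0.9,0,0,-3.8,-0.9,0,0,-3.8,-0.9,0,0,-3.8,-0.9,0,0,-3.8,-0.9,0,0,-3.8,-0.9,0,0,-3.8,-0.9,0,0,-3.8,-0.9,0,0,-3.8,-0.9,0,0], jaw=50)

```text
t: 21.75
position: [0.549, -0.2523, 0.2165]
eef_rot: [-2.063, -2.365, 0.001]
wrist_force: [0.5, -0.6, -0.3]
width: 0.0686
grip_force: 0.0
```

```bash
cat >> m.py <<'E'
def lid(n,y0,y1):
    c,P=look(n,.46,.66,y0,y1,.018,.065)
    F=P[P[:,2]<.034];H=P[P[:,2]>.045]
    return c,(len(F),rect(F)),(len(H),rect(H) if len(H)>10 else None)
E
python3 - <<'E'
from m import *
c,f,h=lid('wrist',-.322,-.17);print(f,h);cv2.imwrite('pics/w5.png',c['image'])
r=h[1];print(robot.sense()['position'],yaw(),tolocal([r[0]/1000,r[1]/1000,.05]))
r=f[1];print(tolocal([r[0]/1000,r[1]/1000,.05]))
E
```

```text
(4715, [549.7, -251.8, 69.3, 98.7, 6.4, np.float64(27.0)]) (499, [549.6, -250.9, 12.0, 43.8, 6.5, np.float64(56.8)])
[ 0.54822288 -0.25883816  0.21674892] 7.531221550221823 [ 0.84  0.29 16.67]
[ 0.75  0.29 16.67]
```

Request:
servo_tool(plan=[0.4,0.15,2,0.02,0.4,0.15,2.5,0,0,0,2.5,0,0,0,2.5,0,0,0,2.5,0,0,0,2.2,0,0,0,1.5,0,0,0,0.6,0,0,0,0,0,0,0,0,0], jaw=120)

```text
t: 22.8
position: [0.5527, -0.2432, 0.0561]
eef_rot: [2.088, 2.345, 0.0]
wrist_force: [0.4, -0.0, -0.5]
width: 0.0454
grip_force: 0.0
```

Request:
servo_tool(plan=[0,0,0,0,0,0,0,0,0,0,0,0,0,0,0,0,0,0,0,0,0,0,0,0,0,0,0,0,0,0,0,0,0,0,0,0,0,0,0,0], jaw=230)

```text
t: 23.8
position: [0.553, -0.2434, 0.0567]
eef_rot: [2.087, 2.345, 0.001]
wrist_force: [0.2, 0.8, 6.0]
width: 0.0104
grip_force: 61.9
```

Request:
servo_tool(plan=[0,0,-3,0,0,0,-4,0,0,0,-4,0,0,0,-3,0,3.9,0.76,0,-0.02,3.95,0.76,0,0,3.95,0.76,0,0,3.95,0.76,0,0,3.95,0.76,0,0,3.95,0.76,0,0], jaw=230)

```text
t: 24.8
position: [0.5652, -0.0007, 0.1946]
eef_rot: [-2.065, -2.366, 0.001]
wrist_force: [0.8, 0.7, -1.2]
width: 0.0107
grip_force: 61.0
```

Request:
servo_tool(plan=[3.95,0.76,0,0,3.95,0.76,0,0,3.95,0.76,0,0,3.95,0.76,0,0,0,0,1,0,0,0,1,0,0,0,1,0,0,0,1,0,0,0,0,0,0,0,0,0], jaw=230)

```text
t: 25.8
position: [0.5744, 0.1573, 0.1547]
eef_rot: [-2.067, -2.365, 0.001]
wrist_force: [0.1, 0.5, -0.7]
width: 0.0107
grip_force: 61.0
```

```bash
cat >> m.py <<'E'
def held():
    # lid flange & box in the tool frame (mm) from each camera
    s=robot.sense();R=cv2.Rodrigues(np.array(s['eef_rot'],float))[0];p=s['position'];print('tcp',p.round(4),'yaw',round(yaw(),2))
    for n in('wrist','side','scene'):
        c,P=look(n,.46,.7,-.5,.3,.06,.3)
        L=(P-p)@R*1000; 
        k=(abs(L[:,0])<80)&(abs(L[:,1])<60)
        L=L[k]; z=L[:,2]; hst,e=np.histogram(z,np.arange(-20,130,4)); 
        print(n,len(L),[(int(a),int(b)) for a,b in zip(e,hst) if b>60])
        F=L[(z>16)&(z<32)]
        if len(F)>60: print('  flange tool-xy (x pct, y pct)',np.percentile(F[:,0],[.5,99.5]).round(1),np.percentile(F[:,1],[.5,99.5]).round(1),rect(F/1000))
E
python3 - <<'E'
from m import *
held()
E
```

```text
tcp [0.5744 0.1573 0.1547] yaw 7.7
wrist 13272 [(-20, 101), (-16, 90), (-8, 93), (-4, 1295), (0, 682), (4, 98), (8, 107), (12, 115), (16, 71), (20, 61), (24, 84), (28, 9670), (76, 165), (80, 79), (84, 75)]
  flange tool-xy (x pct, y pct) [-56.1  42.2] [-35.5  33. ] [-7.5, -1.4, 69.7, 100.1, -89.9, np.float64(29.6)]
side 854 [(28, 349), (32, 81)]
  flange tool-xy (x pct, y pct) [-58.3  38.1] [-35.1  30.2] [-10.1, -2.7, 65.9, 99.3, 88.8, np.float64(30.1)]
scene 592 [(28, 181), (32, 133)]
  flange tool-xy (x pct, y pct) [-57.4  41.7] [-29.5  39.3] [-8.6, 4.1, 68.6, 100.6, 88.7, np.float64(30.4)]
```

Request:
servo_tool(plan=[-0.13,0.3,0.5,0,0,0.3,1,0,0,0.4,1,0,0,0,0,0,0,0,0,0,0,0,0,0,0,0,0,0,0,0,0,0,0,0,0,0,0,0,0,0], jaw=230)

```text
t: 26.95
position: [0.5847, 0.1584, 0.1305]
eef_rot: [2.065, 2.367, 0.0]
wrist_force: [-0.4, 0.1, -0.8]
width: 0.0106
grip_force: 61.0
```

```bash
python3 - <<'E'
from m import *
held()
t=np.radians(7.8)
for n in('side','scene'):
    c,P=look(n,.5,.68,.05,.28,.008,.07);d=P[:,:2]-[.5855,.1501]
    x=d@[np.cos(t),np.sin(t)]*1000;y=d@[-np.sin(t),np.cos(t)]*1000;print(n,len(x),'box sides x',np.percentile(x,[1,99]).round(1),'y',np.percentile(y,[1,99]).round(1))
    c,P=look(n,.5,.68,.05,.28,.09,.1);d=P[:,:2]-[.5855,.1501]
    x=d@[np.cos(t),np.sin(t)]*1000;y=d@[-np.sin(t),np.cos(t)]*1000;print(n,len(x),'flange x',np.percentile(x,[1,99]).round(1),'y',np.percentile(y,[1,99]).round(1))
E
```

```text
tcp [0.5847 0.1584 0.1305] yaw 7.79
wrist 12938 [(-20, 104), (-16, 83), (-8, 92), (-4, 1282), (0, 704), (4, 109), (8, 124), (12, 109), (16, 73), (24, 96), (28, 9678)]
  flange tool-xy (x pct, y pct) [-56.1  42.2] [-35.5  33.1] [-7.6, -1.2, 69.9, 100.3, -90.0, np.float64(29.6)]
side 813 [(28, 318), (32, 106)]
  flange tool-xy (x pct, y pct) [-59.   36.1] [-35.1  31.3] [-10.9, -1.9, 67.0, 96.9, 89.5, np.float64(30.5)]
scene 556 [(28, 97), (32, 211)]
  flange tool-xy (x pct, y pct) [-56.5  36.6] [-30.5  37.4] [-10.1, 3.3, 68.3, 94.7, 90.0, np.float64(30.8)]
side 527 box sides x [-31.4  27.1] y [-47.6  41.3]
side 296 flange x [-34.6  31.9] y [-49.4  45.9]
scene 500 box sides x [-27.2  33.9] y [-46.6  43.1]
scene 298 flange x [-33.2  37.1] y [-48.2  46.4]
```

Request:
servo_tool(plan=[-0.1,0,0.3,0,0,0,0.3,0,0,0,0.2,0,0,0,0.1,0,0,0,0.1,0,0,0,0.1,0,0,0,0.1,0,0,0,0,0,0,0,0,0,0,0,0,0], jaw=230)

```text
t: 28.3
position: [0.5849, 0.1574, 0.1207]
eef_rot: [2.065, 2.367, -0.0]
wrist_force: [-5.7, 0.1, 11.7]
width: 0.0105
grip_force: 62.7
```

Contact came at TCP 120.7 mm, exactly the 10 mm proud level, with alignment within about 1.5 mm. This is the wrong lid. Taking it back to the board.

Request:
servo_tool(plan=[0,0,-2,0,0,0,-3,0,0,0,-3,0,-3.93,-0.87,0,0,-3.93,-0.87,0,0,-3.93,-0.87,0,0,-3.93,-0.87,0,0,-3.93,-0.87,0,0,-3.93,-0.87,0,0,-3.93,-0.87,0,0], jaw=230)

```text
t: 29.3
position: [0.5615, -0.125, 0.1984]
eef_rot: [2.065, 2.367, 0.0]
wrist_force: [-0.7, 0.3, -1.1]
width: 0.0108
grip_force: 61.1
```

Request:
servo_tool(plan=[-3.93,-0.87,0,0.02,-3.93,-0.87,0,0,-3.93,-0.87,0,0,0,0,2,0,0,0,3,0,0,0,3.5,0,0,0,3,0,0,0,1.5,0,0,0,0.7,0,0,0,0,0], jaw=230)

```text
t: 30.3
position: [0.5503, -0.2436, 0.061]
eef_rot: [-2.088, -2.346, 0.0]
wrist_force: [0.3, 0.2, 0.6]
width: 0.0105
grip_force: 61.0
```

Request:
servo_tool(plan=[0,0,0.2,0,0,0,0.2,0,0,0,0,0,0,0,0,0,0,0,0,0,0,0,0,0,0,0,0,0,0,0,0,0,0,0,0,0,0,0,0,0], jaw=230)

```text
t: 31.3
position: [0.5502, -0.2436, 0.0572]
eef_rot: [-2.089, -2.346, 0.0]
wrist_force: [1.0, 0.2, -0.8]
width: 0.0105
grip_force: 61.0
```

Request:
servo_tool(plan=[0,0,0,0,0,0,0,0,0,0,0,0,0,0,0,0,0,0,-1,0,0,0,-2,0,0,0,-3,0,0,0,-4,0,0,0,-4,0,0,0,0,0], jaw=120)

```text
t: 32.3
position: [0.5545, -0.2461, 0.2061]
eef_rot: [2.078, 2.335, 0.004]
wrist_force: [1.1, -0.0, -0.3]
width: 0.0455
grip_force: 0.0
```

Request:
servo_tool(plan=[-2.8,-0.3,0,0,-2.9,-0.3,0,0,-2.9,-0.3,0,0,-2.9,-0.3,0,0,-2.9,-0.4,0,0,0,0,0,-0.1,0,0,0,0,0,0,0,0,0,0,0,0,0,0,0,0], jaw=120)

```text
t: 33.3
position: [0.5512, -0.3877, 0.1974]
eef_rot: [-1.969, -2.448, -0.0]
wrist_force: [-0.4, -0.1, -0.2]
width: 0.0453
grip_force: 0.0
```

```bash
python3 - <<'E'
from m import *
print(robot.sense()['position'],yaw())
c,f,h=lid('wrist',-.46,-.318);print(f,h)
r=np.mean([f[1],h[1]],0);print('shift',tolocal([r[0]/1000,r[1]/1000,.0565]))
for n in('wrist','side'):print('lid1',lid(n,-.322,-.17)[1:])
E
```

```text
[ 0.55124867 -0.38772669  0.19740865] 12.389426348320015
(5423, [550.3, -388.1, 70.1, 100.0, 13.2, np.float64(27.0)]) (555, [550.6, -387.7, 11.8, 43.8, 12.3, np.float64(56.8)])
shift [ 1.000e-02 -8.000e-02  1.409e+01]
lid1 ((6701, [550.5, -255.9, 70.1, 90.6, 6.6, np.float64(27.2)]), (901, [549.8, -251.8, 12.1, 43.6, 6.7, np.float64(57.0)]))
lid1 ((1031, [548.8, -251.5, 70.9, 99.7, 6.3, np.float64(24.9)]), (127, [548.5, -252.1, 12.8, 44.5, 6.6, np.float64(54.1)]))
```

Request:
servo_tool(plan=[0,-0.1,2,0,0,0,2.5,0,0,0,3,0,0,0,3,0,0,0,2,0,0,0,1,0,0,0,0.5,0,0,0,0,0,0,0,0,0,0,0,0,0], jaw=120)

```text
t: 34.45
position: [0.551, -0.3895, 0.059]
eef_rot: [1.967, 2.446, -0.0]
wrist_force: [0.1, -0.4, 0.7]
width: 0.045
grip_force: 0.0
```

Request:
servo_tool(plan=[0,0,0,0,0,0,0,0,0,0,0,0,0,0,0,0,0,0,0,0,0,0,0,0,0,0,0,0,0,0,0,0,0,0,0,0,0,0,0,0], jaw=230)

```text
t: 35.45
position: [0.5505, -0.3891, 0.0581]
eef_rot: [1.968, 2.447, -0.0]
wrist_force: [-0.5, 0.1, 5.1]
width: 0.0107
grip_force: 61.3
```

Request:
servo_tool(plan=[0,0,-3,0,0,0,-4,0,0,0,-4,0,0,0,-3,0.08,4.4,0.9,0,0,4.4,0.9,0,0,4.4,0.9,0,0,4.4,0.9,0,0,4.4,0.9,0,0,4.4,0.9,0,0], jaw=230)

```text
t: 36.45
position: [0.5668, -0.1178, 0.196]
eef_rot: [-2.064, -2.365, 0.001]
wrist_force: [0.1, -0.3, -0.4]
width: 0.0106
grip_force: 60.6
```

Request:
servo_tool(plan=[4.4,0.9,0,0,4.4,0.9,0,0,4.4,0.9,0,0,4.4,0.9,0,0,4.4,0.9,0,0,4.4,0.9,0,0,0,0,1.5,0,0,0,1.5,0,0,0,0,0,0,0,0,0], jaw=230)

```text
t: 37.45
position: [0.5846, 0.1474, 0.1657]
eef_rot: [-2.066, -2.364, 0.004]
wrist_force: [0.6, 0.3, -0.3]
width: 0.0104
grip_force: 60.6
```

```bash
cat > al.py <<'E'
from m import *
held()
s=robot.sense();zt=s['position'][2]-.0305;t=np.radians(yaw());f=lambda P:(P[:,:2]-s['position'][:2])@np.array([[-np.sin(t),np.cos(t)],[np.cos(t),np.sin(t)]]).T*1000
for n in('side','scene'):
    _,P=look(n,.5,.68,.05,.28,.008,.07);B=f(P)
    _,P=look(n,.5,.68,.05,.28,zt-.008,zt+.008);F=f(P)
    g=lambda A:np.percentile(A,[1,99],axis=0).mean(0)
    print(n,len(B),len(F),'move lid by tool xy mm:',(g(B)-g(F)).round(1), 'sizes',np.ptp(np.percentile(B,[1,99],axis=0),axis=0).round(1),np.ptp(np.percentile(F,[1,99],axis=0),axis=0).round(1))
    (q)=cv2.minAreaRect(B.astype(np.float32));print('   box yaw rel tool',round((q[2]+45)%90-45,1))
E
python3 al.py
```

```text
tcp [0.5846 0.1474 0.1657] yaw 7.67
wrist 14291 [(-8, 87), (-4, 101), (0, 1857), (4, 96), (8, 88), (12, 97), (16, 68), (28, 10567), (32, 554), (84, 63), (88, 283)]
  flange tool-xy (x pct, y pct) [-48.   50.2] [-35.5  33. ] [0.5, -1.1, 69.8, 99.9, 89.7, np.float64(30.9)]
side 841 [(28, 249), (32, 193), (88, 61)]
  flange tool-xy (x pct, y pct) [-51.3  43.1] [-34.   31.5] [-3.7, -1.1, 67.8, 96.4, -89.9, np.float64(30.9)]
scene 594 [(28, 145), (32, 178), (92, 61)]
  flange tool-xy (x pct, y pct) [-49.6  48.5] [-30.4  40. ] [-0.3, 5.9, 71.3, 99.2, -88.2, np.float64(30.9)]
side 707 461 move lid by tool xy mm: [ 1.4 -1. ] sizes [90.4 58.4] [97.9 67.6]
   box yaw rel tool -0.4
scene 670 353 move lid by tool xy mm: [-0.1  0.4] sizes [90.8 61.4] [98.2 68.5]
   box yaw rel tool 0.5
```

Request:
servo_tool(plan=[0.1,0,1.2,0,0,0,1.2,0,0,0,1.0,0,0,0,0.4,0,0,0,0.2,0,0,0,0.2,0,0,0,0.2,0,0,0,0.2,0,0,0,0.2,0,0,0,0,0], jaw=230)

```text
t: 38.8
position: [0.5852, 0.15, 0.1191]
eef_rot: [-2.065, -2.367, 0.0]
wrist_force: [0.1, 1.2, -0.3]
width: 0.0108
grip_force: 60.6
```

No force past the proud level, so this lid is entering. Continuing slowly.

Request:
servo_tool(plan=[0,0,0.1,0,0,0,0.1,0,0,0,0.1,0,0,0,0.1,0,0,0,0.1,0,0,0,0.1,0,0,0,0.1,0,0,0,0,0,0,0,0,0,0,0,0,0], jaw=230)

```text
t: 39.8
position: [0.5854, 0.15, 0.1123]
eef_rot: [2.065, 2.367, -0.0]
wrist_force: [-0.3, -1.0, -0.4]
width: 0.0107
grip_force: 60.7
```

Request:
servo_tool(plan=[0,0,0.05,0,0,0,0.05,0,0,0,0.05,0,0,0,0.05,0,0,0,0.05,0,0,0,0,0,0,0,0,0,0,0,0,0,0,0,0,0,0,0,0,0], jaw=230)

```text
t: 40.8
position: [0.5856, 0.1501, 0.1121]
eef_rot: [2.065, 2.367, 0.0]
wrist_force: [-4.9, -1.2, 10.8]
width: 0.0105
grip_force: 62.1
```

Request:
servo_tool(plan=[0,0,0,0,0,0,0,0,0,0,0,0,0,0,0,0,0,0,-0.5,0,0,0,-1.5,0,0,0,-3,0,0,0,-4,0,0,0,-3,0,0,0,0,0], jaw=110)

```text
t: 41.8
position: [0.5894, 0.1505, 0.2379]
eef_rot: [2.059, 2.36, 0.016]
wrist_force: [-0.1, 0.2, 0.1]
width: 0.0487
grip_force: 0.0
```

Request:
servo_tool(plan=[0,0,0,0,0,0,0,0,0,0,0,0,0,0,0,0,0,0,0,0,0,0,0,0,0,0,0,0,0,0,0,0,0,0,0,0,0,0,0,0])

```text
t: 42.8
position: [0.5854, 0.15, 0.2298]
eef_rot: [2.065, 2.367, 0.0]
wrist_force: [-0.8, -0.3, 0.2]
width: 0.0486
grip_force: 0.0
```

```bash
python3 - <<'E'
from m import *
for n in('wrist','side'):
    c,P=look(n,.5,.68,.05,.26,.06,.13)
    F=P[(P[:,2]>.07)&(P[:,2]<.098)];H=P[P[:,2]>.102]
    print(n,rect(F),rect(H),np.percentile(F[:,2],[10,50,90]).round(4))
    A=np.c_[F[:,:2]-F[:,:2].mean(0),np.ones(len(F))];print('tilt',np.linalg.lstsq(A,F[:,2],rcond=None)[0].round(3))
print('lid1',lid('side',-.322,-.17)[1:])
a=cam('scene')['image'];cv2.imwrite('pics/end.png',a)
for n in ('scene','side'):
    c=cam(n);P,uv=cloud(c,np.ones((400,640),bool))
    for q,x0,x1,y0,y1 in(('near',.37,.48,.23,.345),('far',.66,.78,.23,.37),('mid',.61,.72,-.06,.05)):
        k=(P[:,0]>x0)&(P[:,0]<x1)&(P[:,1]>y0)&(P[:,1]<y1)&(P[:,2]>.014)&(P[:,2]<.034);print(n,q,rect(P[k])[:2])
E
```

```text
wrist [584.6, 150.6, 69.7, 98.9, 7.9, np.float64(81.0)] [584.6, 151.2, 10.9, 43.0, 7.8, np.float64(110.9)] [0.0801 0.081  0.0819]
tilt [-0.     0.003  0.081]
side [585.2, 148.5, 70.4, 100.7, 8.0, np.float64(79.9)] [585.2, 149.2, 12.5, 41.4, 9.1, np.float64(109.3)] [0.0779 0.0799 0.0824]
tilt [0.001 0.013 0.08 ]
lid1 ((1036, [549.4, -251.6, 71.4, 99.3, 7.3, np.float64(24.8)]), (122, [548.7, -252.0, 12.9, 42.5, 5.7, np.float64(54.1)]))
scene near [428.4, 285.1]
scene far [716.6, 310.8]
scene mid [657.7, 0.8]
side near [424.1, 282.4]
side far [715.2, 307.9]
side mid [662.4, 5.1]
```

View pics/end.png

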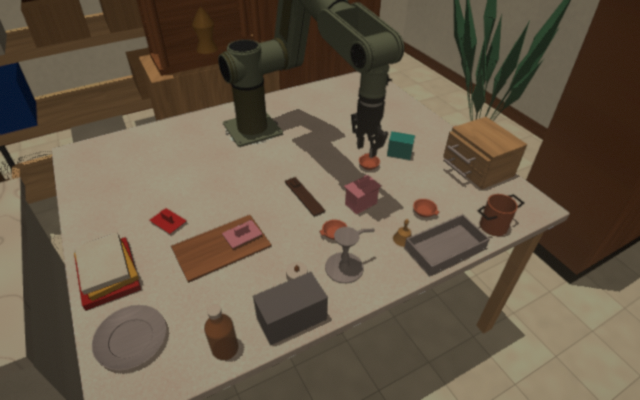

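The final picture shows the lidded box at px (362,193), its flange top level at 80–81 mm, which is fully home. The other lid lies flat on the board at (242,234), and everything else is at its starting pixels.

```bash
python3 -c "
from workcell import robot
print(robot.hand_in())"
```

```text
the job is handed in; nothing more can be done
None
```

The job is handed in at about 43 s of the 72 s allowed: the pink box was rolled mouth up in two quarter turns (after a first grip that lifted it level about 27 mm and then let it drop about 14 mm back onto the shelf), the fitting lid is fully home, the other lid lies flat on the board, and the other objects look undisturbed.

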